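# Free the stuck bayonet cap on the receiver

## Robot

A 6-joint arm with a two-finger parallel gripper is mounted at the origin on the work surface. World frame = base frame: x ahead of the robot, y to its left, z up, the work surface at z = 0. Lengths are in m, angles in rad, forces in N, time in s.
With the tool pointing down it reaches from about 0.375 to 0.975 m from the base axis. Payload 3.8 kg.
Tool frame: the origin (TCP) lies midway between the tips of the shut fingers; the grasp point (between the pads) lies 19 mm behind it; z points along the fingers, y is the direction in which the jaws open and shut (so a half turn about z gives the same grasp; the last joint's range is limited). The gripper opens to 85 mm and grips with 20 to 120 N. Pads are 22 mm wide; open, the fingers measure 114 mm over their backs; the gripper's body (76 mm by 85 mm) begins 54 mm behind the grasp point. The pads swing forward as they close: fully open they stand 13 mm farther back than shut.
Start: joints at [-1.221, 0.264, 1.604, -0, 1.274, -0.037], TCP at [0.255, -0.625, 0.231] pointing down, gripper open.
Joint ranges: [-2.63, 2.63], [-0.94, 2.18], [0.31, 2.57], [-1.31, 4.45], [0, 2.66], [-2.55, 2.55]. Speed limits (rad/s): [2.57, 2.57, 3.14, 3.14, 3.14, 3.14].

## Interface

Orientations are given as a rotation vector (axis times angle).
In Python, from workcell import bot gives the robot as it stands.
- The arm moves only by the tool drive_tool, never from a script. Its argument "deltas" is a list of rows, each an object with "hand": the opening, from 0 (shut) to 1 (fully open); "offset": the shift along the world's x, y, z in cm, a list of three; "angular": the turn, a rotation vector about the world's x, y, z in degrees, a list of three. A call has 1 to 8 rows; each row is the pose to reach, as a shift and turn from the pose commanded when the call began; what a row does not reach only later rows make up. A row lasts 1/8 s, in which the tool goes at most 62.5 mm and 10.7 degrees, less where a joint would pass 70% of its speed; a pose out of reach is approached as far as the arm can. A call with a gripper value outside its range is refused whole. The fingers move at their own pace and stop on an object; "force" is the grip in N (left out, the last holds). Time passes only in rows, so rows that repeat a pose let the fingers close. It gives the time, the measured TCP pose, the force and the opening at its end, in the units of the state.
- bot.read_state(): the state, without advancing time (a new reading comes with each control period).
- bot.read_camera(name): name is "scene" or "top" or "wrist"; returns a dict with "frame" (480x640x3 uint8, blue, green, red), "mtx" (3x3 intrinsics, pixels), "k1" (the pictures are not rectified: a ray, as slopes to the right and down, at radius r is drawn at 1 + k1 r^2 times it, then the intrinsics apply), "R" (3x3) and "t" (3): a world point X has camera coordinates R X + t. Camera axes: x right, y down, z forward; pixel columns grow to the right and rows downward; lengths in m; the calibration is good to about 2 mm. A picture is of the moment at which its call begins. There is no depth.
- bot.finish_job(): hands the job in, once; it reports no verdict.
The state is a dict: "time": time; "q": joint angles; "joint_vel": joint speeds; "joint_torque": joint torques, N m; "tool_pos": TCP position; "tcp_rot": TCP orientation; "wrist_force": force on the tool from outside, world axes, zero at the start; "torque": the same for the moment, N m; "width": opening from 0.0 (shut) to 1.0 (fully open).
Only numpy, scipy, OpenCV 4.12 (cv2) and the standard library are available. Lean on these libraries where they do the work, as an engineer would, in place of code of your own. Each camera call takes 0.05 s, during which the arm holds its last target. There are 200 camera calls.

## Task

The tall fluted black cap with the brass disc on top has seized in its bayonet socket on the receiver. Break it loose with a short hard anticlockwise twist, spin it on until it is free of the two brass tabs, lift it off and stand it upright in the shallow wooden parts tray. Leave the tuning knob, the lower fluted one with the white pointer, at its setting.

Things in the scene. Friction and masses are not known exactly. Their poses are not given: they have to be found in the camera images.
- cap_center (a point): Fluted black cap with a brass disc on top, 52 mm across, 56 mm tall, 0.12 kg; this point: on its axis half-way up, z up. Underside 78 mm above desk, in a brass socket. Two tabs hold its lugs till turned: tab tops 15 mm above underside, 29 to 44 mm off axis; fingertips stay above, so grip the upper part, any direction. A key 14 mm tall stands in its slot: lift straight 20 mm before moving aside.
- shaft (a joint): Angle of the key under the cap, rad, positive anticlockwise from above; 0 at start (stuck), stop at 1.2. The cap carries it along with 0.06 rad of play each way. The first 0.28 rad resist with up to 0.6 N m, then it snaps loose and turns easily (0.05 N m, slightly more when fast). The lugs are clear of the tabs from 0.6 rad; a turn of about 1.0 is right. It stays where it is left.
- tray_center (a point): Shallow square wooden tray with a green lining, fixed on the desk, 150 x 150 mm outside, walls 6 mm thick and 16 mm tall; this point is the centre of its inner floor, 6 mm above the desk, z up.
- tuning_pointer (a point): Outer end of the white pointer line on top of the tuning knob, a fluted black knob 52 mm across and 40 mm tall on a round white dial plate 92 mm across, beside the cap (axes 160 mm apart, on either side). The point is 24 mm from the knob's axis along its own x, 119 mm above the desk. The knob turns easily and is not to be turned.
There are look-alikes about, which are no part of the job. What is shaped like the part that bears cap_center but purple is not meant. Several things look just like the part that bears tray_center: the one meant starts farthest to the robot's right.

How it is judged:
By the outcome, as a careful person would: the job done as asked, in the order asked, and still so for the second after the job is handed in, with the robot touching nothing.
It also fails if it takes over 35 s, if anything falls off the work surface, if the arm or the gripper's body presses on something with over 40 N, if the wrist force passes 120 N, or if a joint passes its speed limit or range.

## Working session

There is one attempt and no reset: what is moved stays moved. The work goes in short steps, Python scripts to look and compute and a tool call to move; the robot and the scene stay as the last step left them, time stands still between calls to the robot, and variables do not carry over. Pictures are saved under pics/ and viewed, about 8 in all and at most 12, crops included, and the job is handed in when it is done.

Besides the shell and the picture viewer there is one more tool, called after ">>>" by a JSON object that holds its "op" and its "data", one argument or row to a line. drive_tool: Moves the arm, as the interface text tells. Its arguments: {"type":"object","properties":{"deltas":{"type":"array"},"force":{"type":"number"}},"required":["deltas"]}

```bash
mkdir -p pics
cat > h.py <<'E'
import numpy as np, cv2
from workcell import bot
def ray(c,u,v):
    K=np.array(c["mtx"]);R=np.array(c["R"]);t=np.array(c["t"]).ravel()
    d=np.array([(u-K[0,2])/K[0,0],(v-K[1,2])/K[1,1]]);s=d.copy()
    for _ in range(20): s=d/(1+c["k1"]*(s@s))
    return -R.T@t, R.T@np.array([s[0],s[1],1.])
def onz(c,u,v,z):
    o,d=ray(c,u,v); return o+d*(z-o[2])/d[2]
def pix(c,X):
    K=np.array(c["mtx"]);p=np.array(c["R"])@np.array(X)+np.array(c["t"]).ravel();s=p[:2]/p[2]
    s=s*(1+c["k1"]*(s@s)); return K[0,0]*s[0]+K[0,2],K[1,1]*s[1]+K[1,2]
E
python3 - <<'E'
from h import *
import pickle
d={n:bot.read_camera(n) for n in("top","scene","wrist")}
pickle.dump(d,open("d.pkl","wb"))
for n in("top","scene"): cv2.imwrite(f"pics/{n}.png",d[n]["frame"]); c=d[n]; print(n,-np.array(c["R"]).T@np.array(c["t"]).ravel())
print(bot.read_state())
E
```

```text
top [0.55437261 0.03633456 1.13359489]
scene [1.01980985 0.41394422 0.70504844]
{'time': 0.15, 'q': array([-1.22090152e+00,  2.64605740e-01,  1.60510313e+00,  2.19540033e-05,
        1.27372220e+00, -3.69323921e-02]), 'joint_vel': array([-0.00160528, -0.0019628 , -0.00427497, -0.00176926, -0.0001599 ,
        0.00048812]), 'joint_torque': array([ 3.01754299e-04, -5.15905201e+01, -3.67959988e+01, -5.55247709e-05,
        8.09951511e-03, -1.12591306e-05]), 'tool_pos': array([ 0.25442559, -0.62457108,  0.23020764]), 'tcp_rot': array([-3.08123058e+00, -6.03485777e-01,  4.17237167e-04]), 'wrist_force': array([-0.03072667,  0.03944247,  0.93249387]), 'torque': array([ 0.04696577,  0.03071691, -0.01869955]), 'width': 1.0013988601786976}
```

View pics/top.png

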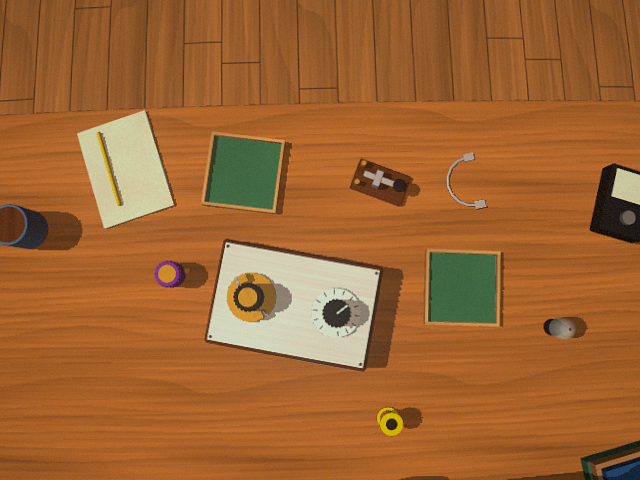

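View pics/scene.png

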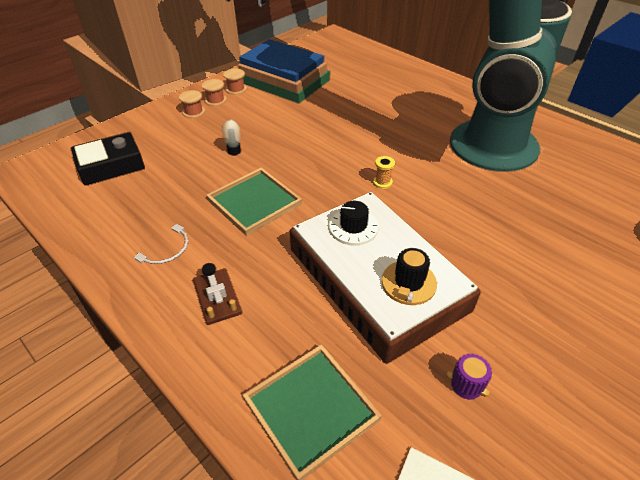

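Top view: the cap (black, brass disc) is at about (247,297) and the tuning knob at (337,313). The purple look-alike is at (170,274). There are two trays, at (244,172) and (464,287). Next I'll measure these and confirm with a crop.

```bash
cat > m.py <<'E'
from h import *
import pickle
d=pickle.load(open("d.pkl","rb"));c=d["top"];f=c["frame"];hsv=cv2.cvtColor(f,cv2.COLOR_BGR2HSV)
g=cv2.inRange(hsv,(50,80,30),(85,255,255))
for k in cv2.findContours(g,cv2.RETR_EXTERNAL,2)[0]:
    if cv2.contourArea(k)>1500:
        r=cv2.minAreaRect(k); print("tray",r,onz(c,*r[0],.006).round(4))
        b=np.array([onz(c,*p,.006)[:2] for p in cv2.boxPoints(r)]);e=b[1]-b[0];print(np.linalg.norm(e),np.degrees(np.arctan2(e[1],e[0])))
def show(n,x,y,w,h,s):
    cv2.imwrite(f"pics/crop_{n}.png",cv2.resize(d[n]["frame"][y:y+h,x:x+w],None,fx=s,fy=s,interpolation=cv2.INTER_CUBIC))
# brass disc of cap: brass-coloured near (247,297)
m=cv2.inRange(hsv,(12,120,120),(25,255,255)); w=np.zeros_like(m);cv2.circle(w,(247,297),12,255,-1)
cs=cv2.findContours(m&w,cv2.RETR_LIST,2)[0];k=max(cs,key=cv2.contourArea)
(u,v),r=cv2.minEnclosingCircle(k);print("disc",u,v,r,onz(c,u,v,.134).round(4))
# black flutes
bl=cv2.inRange(hsv,(0,0,0),(180,255,60))
for nm,(u,v),z in(("cap",(247,297),.134),("knob",(337,313),.119)):
    w=np.zeros_like(bl);cv2.circle(w,(u,v),20,255,-1)
    k=max(cv2.findContours(bl&w,cv2.RETR_EXTERNAL,2)[0],key=cv2.contourArea);(a,b),r=cv2.minEnclosingCircle(k);print(nm,a,b,r,onz(c,a,b,z).round(4))
A=cv2.resize(f[230:380,200:390],None,fx=4,fy=4,interpolation=cv2.INTER_CUBIC);cv2.imwrite("pics/crop.png",A)
B=cv2.resize(d["scene"]["frame"][180:330,280:470],None,fx=4,fy=4,interpolation=cv2.INTER_CUBIC);cv2.imwrite("pics/cropB.png",B)
print("pix base",pix(c,[.3,0,0]),pix(c,[.6,-.2,0]))
E
python3 m.py
```

```text
tray ((462.0263366699219, 287.3415222167969), (65.46037292480469, 67.93700408935547), 1.301952600479126) [ 0.557  -0.2584  0.006 ]
0.13533174608387208 -3.663850104581092
tray ((243.27529907226562, 172.03863525390625), (66.05435180664062, 66.33232116699219), 7.989327430725098) [0.8014 0.1745 0.006 ]
0.13669100866572095 -8.11018496932547
disc 247.15516662597656 296.67242431640625 9.84688663482666 [0.5509 0.1551 0.134 ]
cap 248.4029083251953 296.9368896484375 14.725133895874023 [0.5504 0.1529 0.134 ]
knob 336.03973388671875 312.976806640625 13.892606735229492 [ 0.5179 -0.0006  0.119 ]
pix base (np.float64(336.5659167672397), np.float64(421.5006642508692)) (np.float64(431.6930472890758), np.float64(266.8473460273084))
```

View pics/crop.png

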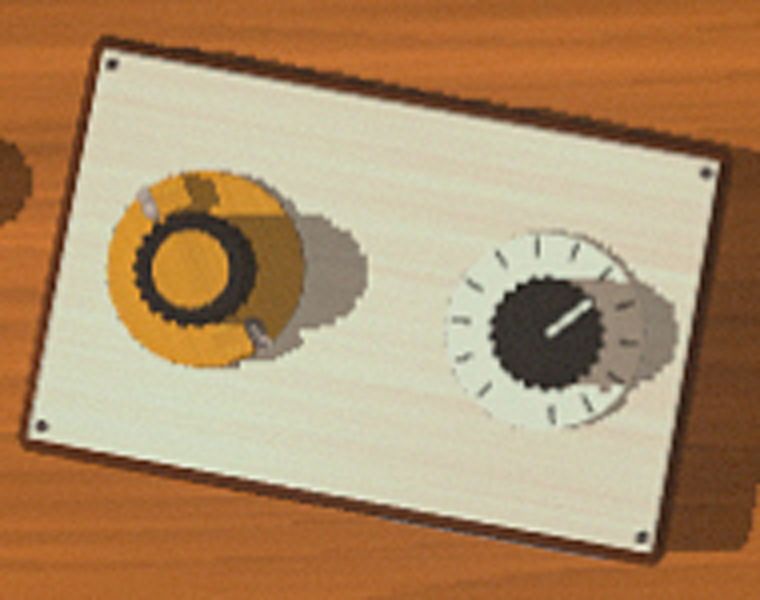

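View pics/cropB.png

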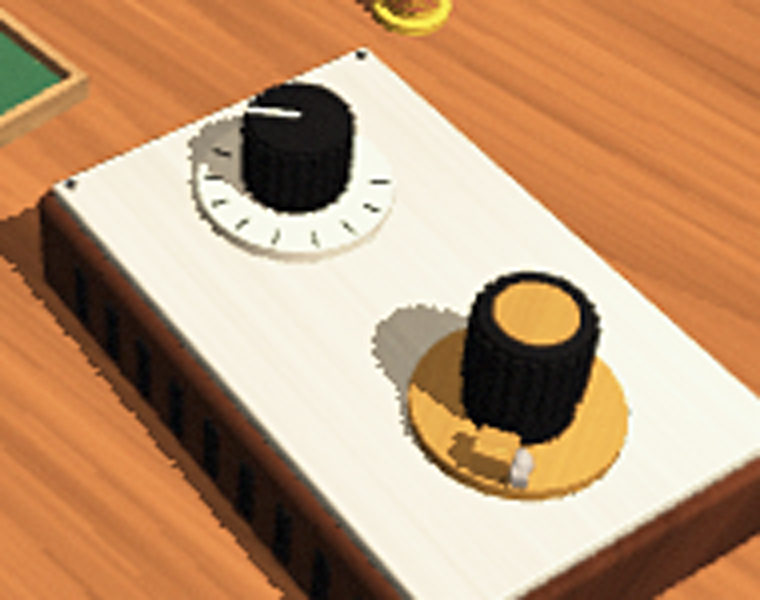

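The crops confirm the choices:
- **Cap:** the black cap with the brass disc at (247,297). The one at (170,274) is purple, so it is not meant.
- **Tray:** of the trays at (464,287) (y=-0.26) and (244,172) (y=+0.17), the first is farthest right (-y), so it is the target.

Now moving above the cap.

>>> {"op": "drive_tool", "data": {
  "deltas": [
    {"hand": 1, "offset": [2.1, 5.6, 0], "angular": [0, 0, 0]},
    {"hand": 1, "offset": [4.2, 11.2, 0], "angular": [0, 0, 0]},
    {"hand": 1, "offset": [6.3, 16.8, 0], "angular": [0, 0, 0]},
    {"hand": 1, "offset": [8.4, 22.4, 0], "angular": [0, 0, 0]},
    {"hand": 1, "offset": [10.5, 28.0, 0], "angular": [0, 0, 0]},
    {"hand": 1, "offset": [12.6, 33.6, 0], "angular": [0, 0, 0]},
    {"hand": 1, "offset": [14.7, 39.2, 0], "angular": [0, 0, 0]},
    {"hand": 1, "offset": [16.8, 44.8, 0], "angular": [0, 0, 0]}
  ],
  "force": 100
}}

```text
time: 1.15
tool_pos: [0.4228, -0.1753, 0.2313]
tcp_rot: [3.083, 0.603, 0.001]
wrist_force: [1.2, -0.1, 0.8]
width: 1.002
```

>>> {"op": "drive_tool", "data": {
  "deltas": [
    {"hand": 1, "offset": [2.1, 5.6, 0], "angular": [0, 0, 0]},
    {"hand": 1, "offset": [4.3, 11.2, 0], "angular": [0, 0, 0]},
    {"hand": 1, "offset": [6.4, 16.8, 0], "angular": [0, 0, 0]},
    {"hand": 1, "offset": [8.6, 22.4, 0], "angular": [0, 0, 0]},
    {"hand": 1, "offset": [10.7, 27.9, 0], "angular": [0, 0, 0]},
    {"hand": 1, "offset": [12.8, 33.1, 0], "angular": [0, 0, 0]},
    {"hand": 1, "offset": [12.8, 33.1, 0], "angular": [0, 0, 0]}
  ]
}}

```text
time: 2.02
tool_pos: [0.5512, 0.1573, 0.2307]
tcp_rot: [-3.081, -0.611, 0.0]
wrist_force: [-0.5, -0.3, -0.1]
width: 0.999
```

Run:
```python
from h import *
import pickle
c=bot.read_camera("wrist");s=bot.read_state();pickle.dump(c,open("w.pkl","wb"))
cv2.imwrite("pics/w1.png",c["frame"]);print(s["time"],s["tool_pos"],s["q"],s["tcp_rot"]);print(pix(c,[.551,.1545,.134]))
```

```text
2.075 [0.55048034 0.15537331 0.23057806] [ 2.31681250e-01  7.14090891e-02  1.82830336e+00 -2.31113304e-04
  1.24325357e+00  1.41249133e+00] [ 3.08176904e+00  6.08776866e-01 -2.14302343e-03]
(np.float64(319.8986854533983), np.float64(245.49755877258528))
```

View pics/w1.png

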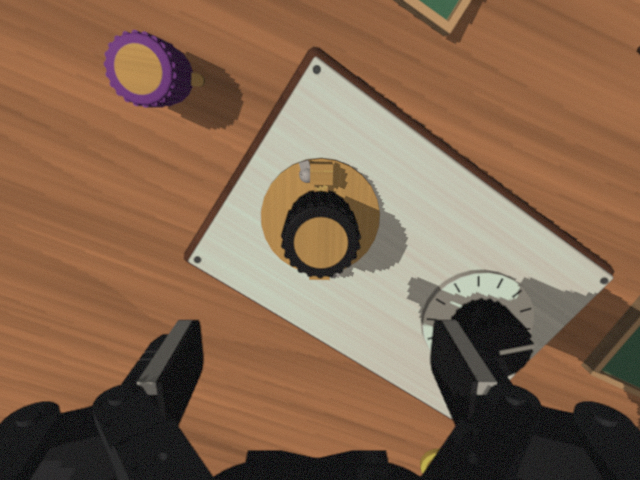

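The wrist view shows the cap disc at (321,243), against (320,245) predicted, so the estimate is good to about 1 mm. The tab is at (322,173). Descending and gripping the upper part.

>>> {"op": "drive_tool", "data": {
  "deltas": [
    {"hand": 1, "offset": [0.1, 0.05, -5], "angular": [0, 0, 0]},
    {"hand": 1, "offset": [0.1, 0.05, -10], "angular": [0, 0, 0]},
    {"hand": 1, "offset": [0.1, 0.05, -13.3], "angular": [0, 0, 0]},
    {"hand": 1, "offset": [0.1, 0.05, -13.3], "angular": [0, 0, 0]},
    {"hand": 0, "offset": [0.1, 0.05, -13.3], "angular": [0, 0, 0]},
    {"hand": 0, "offset": [0.1, 0.05, -13.3], "angular": [0, 0, 0]},
    {"hand": 0, "offset": [0.1, 0.05, -13.3], "angular": [0, 0, 0]},
    {"hand": 0, "offset": [0.1, 0.05, -13.3], "angular": [0, 0, 0]}
  ],
  "force": 100
}}

```text
time: 3.08
tool_pos: [0.5539, 0.1549, 0.1014]
tcp_rot: [-3.083, -0.604, -0.008]
wrist_force: [-0.2, 0.1, 6.5]
width: 0.582
```

>>> {"op": "drive_tool", "data": {
  "deltas": [
    {"hand": 0, "offset": [0, 0, 0], "angular": [0, 0, 0]},
    {"hand": 0, "offset": [0, 0, 0], "angular": [0, 0, 0]}
  ]
}}

```text
time: 3.32
tool_pos: [0.5539, 0.1549, 0.1014]
tcp_rot: [-3.083, -0.604, -0.008]
wrist_force: [-1.0, -1.1, 7.0]
width: 0.586
```

>>> {"op": "drive_tool", "data": {
  "deltas": [
    {"hand": 0, "offset": [0, 0, 0], "angular": [0, 0, 10.5]},
    {"hand": 0, "offset": [0, 0, 0], "angular": [0, 0, 21]},
    {"hand": 0, "offset": [0, 0, 0], "angular": [0, 0, 26]},
    {"hand": 0, "offset": [0, 0, 0], "angular": [0, 0, 26]}
  ],
  "force": 110
}}

```text
time: 3.82
tool_pos: [0.5531, 0.1553, 0.1015]
tcp_rot: [2.866, 1.285, 0.006]
wrist_force: [-2.6, 1.0, 8.6]
width: 0.585
```

```bash
cat > s.py <<'E'
from h import *
import sys
from scipy.spatial.transform import Rotation as Ro
s=bot.read_state();x=Ro.from_rotvec(s["tcp_rot"]).as_matrix()
print(s["time"],s["tool_pos"].round(4),"jaw yaw",np.degrees(np.arctan2(x[1,1],x[0,1])),"tilt",x[:,2].round(3),s["wrist_force"].round(1),s["torque"].round(2),s["width"],s["q"].round(2))
E
python3 s.py
```

```text
3.825 [0.5531 0.1553 0.1015] jaw yaw -41.70473181253961 tilt [ 0.004  0.001 -1.   ] [-2.6  1.   8.6] [0.29 0.49 0.6 ] 0.5848344160302248 [0.23 0.19 1.95 0.   1.   0.96]
```

>>> {"op": "drive_tool", "data": {
  "deltas": [
    {"hand": 0, "offset": [0, 0, 0], "angular": [0, 0, 10]},
    {"hand": 0, "offset": [0, 0, 0], "angular": [0, 0, 10]}
  ]
}}

```text
time: 4.08
tool_pos: [0.5532, 0.1554, 0.1015]
tcp_rot: [2.744, 1.529, 0.007]
wrist_force: [-1.8, 1.1, 7.9]
width: 0.582
```

```bash
python3 s.py
python3 - <<'E'
from h import *
c=bot.read_camera("wrist");cv2.imwrite("pics/w2.png",c["frame"])
E
```

```text
4.075 [0.5532 0.1554 0.1015] jaw yaw -31.750340184174807 tilt [ 0.004  0.002 -1.   ] [-1.8  1.1  7.9] [0.34 0.5  0.08] 0.5816146391765528 [0.23 0.19 1.95 0.   1.   0.78]
```

View pics/w2.png

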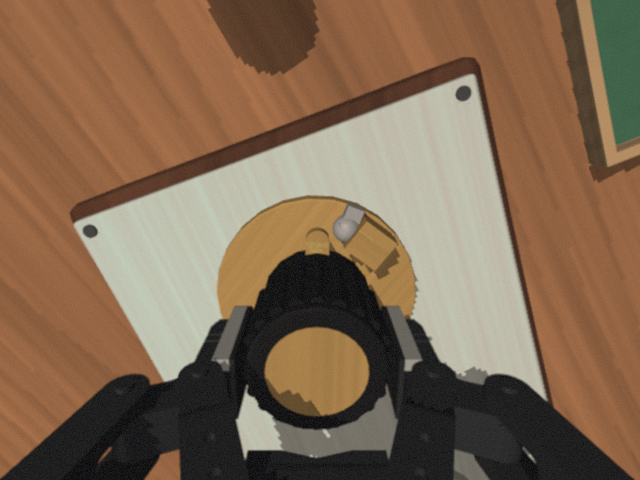

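The wrist view shows the lug at (318,240) turned well away from the tab at (372,245). The torque dropped from 0.60 to 0.08 N m, so the cap has broken loose. Spinning on.

>>> {"op": "drive_tool", "data": {
  "deltas": [
    {"hand": 0, "offset": [0, 0, 0], "angular": [0, 0, 7]},
    {"hand": 0, "offset": [0, 0, 0], "angular": [0, 0, 14]},
    {"hand": 0, "offset": [0, 0, 0], "angular": [0, 0, 20]},
    {"hand": 0, "offset": [0, 0, 0], "angular": [0, 0, 26]},
    {"hand": 0, "offset": [0, 0, 0], "angular": [0, 0, 26]}
  ]
}}

```text
time: 4.75
tool_pos: [0.5531, 0.1554, 0.1015]
tcp_rot: [2.33, 2.106, 0.006]
wrist_force: [-2.7, 1.2, 8.5]
width: 0.58
```

```bash
python3 s.py
python3 - <<'E'
from h import *
c=bot.read_camera("wrist");cv2.imwrite("pics/w3.png",c["frame"])
E
```

```text
4.75 [0.5531 0.1554 0.1015] jaw yaw -5.789108476477887 tilt [ 0.004  0.002 -1.   ] [-2.7  1.2  8.5] [0.29 0.62 0.05] 0.5803658500543616 [0.23 0.19 1.95 0.   1.   0.33]
```

View pics/w3.png

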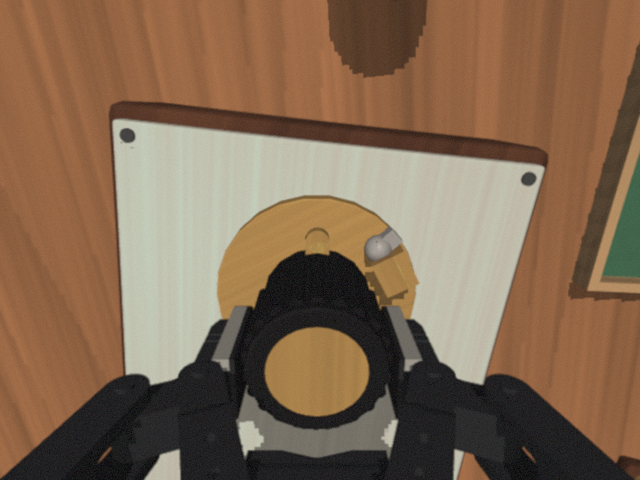

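The lug at (318,240) has stayed fixed relative to the hand and is now well clear of the tab at (388,272). The hand has turned 1.08 rad, so the shaft is at about 1.02. Lifting straight up.

>>> {"op": "drive_tool", "data": {
  "deltas": [
    {"hand": 0, "offset": [0, 0, 1.5], "angular": [0, 0, 0]},
    {"hand": 0, "offset": [0, 0, 3], "angular": [0, 0, 0]},
    {"hand": 0, "offset": [0, 0, 5], "angular": [0, 0, 0]},
    {"hand": 0, "offset": [0, 0, 8], "angular": [0, 0, 0]},
    {"hand": 0, "offset": [0, 0, 11], "angular": [0, 0, 0]},
    {"hand": 0, "offset": [0, 0, 12], "angular": [0, 0, 0]},
    {"hand": 0, "offset": [0, 0, 12], "angular": [0, 0, 0]}
  ]
}}

```text
time: 5.68
tool_pos: [0.552, 0.1545, 0.2193]
tcp_rot: [2.331, 2.105, 0.002]
wrist_force: [0.1, -0.2, -1.1]
width: 0.584
```

```bash
python3 s.py
python3 - <<'E'
from h import *
a=bot.read_camera("wrist")["frame"];b=bot.read_camera("scene")["frame"]
cv2.imwrite("pics/l.png",np.hstack([cv2.resize(a,(400,300)),cv2.resize(b[40:340,240:640],(400,300))]))
E
```

```text
5.675 [0.552  0.1545 0.2193] jaw yaw -5.83807036828636 tilt [ 0.002  0.    -1.   ] [ 0.1 -0.2 -1.1] [-0.03  0.01  0.04] 0.5837464932109367 [ 0.23  0.08  1.84 -0.    1.22  0.33]
```

View pics/l.png

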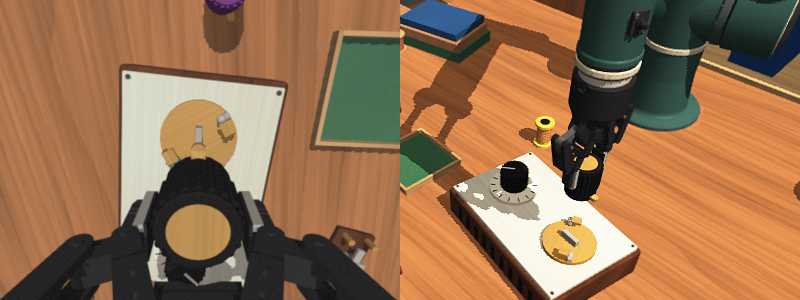

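The cap is in the hand, and the empty socket with its key shows below it. The tuning knob looks undisturbed. Carrying the cap to the right-hand tray.

>>> {"op": "drive_tool", "data": {
  "deltas": [
    {"hand": 0, "offset": [0, -4, 0], "angular": [0, 0, 0]},
    {"hand": 0, "offset": [0.1, -10, 0], "angular": [0, 0, 0]},
    {"hand": 0, "offset": [0.2, -16, 0], "angular": [0, 0, 0]},
    {"hand": 0, "offset": [0.3, -22, 0], "angular": [0, 0, 0]},
    {"hand": 0, "offset": [0.4, -28, 0], "angular": [0, 0, 0]},
    {"hand": 0, "offset": [0.5, -34, 0], "angular": [0, 0, 0]},
    {"hand": 0, "offset": [0.5, -39, 0], "angular": [0, 0, 0]},
    {"hand": 0, "offset": [0.5, -41.3, 0], "angular": [0, 0, 0]}
  ]
}}

```text
time: 6.78
tool_pos: [0.5553, -0.2608, 0.2162]
tcp_rot: [-2.332, -2.1, 0.002]
wrist_force: [0.7, 0.7, -1.5]
width: 0.582
```

>>> {"op": "drive_tool", "data": {
  "deltas": [
    {"hand": 0, "offset": [0, 0, -5], "angular": [0, 0, 0]},
    {"hand": 0, "offset": [0, 0, -10], "angular": [0, 0, 0]},
    {"hand": 0, "offset": [0, 0, -14], "angular": [0, 0, 0]},
    {"hand": 0, "offset": [0, 0, -16.5], "angular": [0, 0, 0]},
    {"hand": 0, "offset": [0, 0, -17.5], "angular": [0, 0, 0]},
    {"hand": 0, "offset": [0, 0, -17.5], "angular": [0, 0, 0]}
  ]
}}

```text
time: 7.52
tool_pos: [0.5561, -0.2578, 0.0424]
tcp_rot: [-2.33, -2.105, 0.001]
wrist_force: [0.6, -0.3, -1.1]
width: 0.583
```

```bash
python3 s.py
python3 - <<'E'
from h import *
a=bot.read_camera("wrist")["frame"];b=bot.read_camera("scene")["frame"]
cv2.imwrite("pics/p.png",np.hstack([cv2.resize(a,(400,300)),cv2.resize(b[120:270,180:380],(400,300))]))
E
```

```text
7.525 [ 0.5561 -0.2578  0.0424] jaw yaw -5.80733274702286 tilt [-0.002  0.001 -1.   ] [ 0.6 -0.3 -1.1] [-0.01  0.02  0.  ] 0.5831275634850347 [-0.47  0.33  1.9   0.    0.92 -0.37]
```

View pics/p.png

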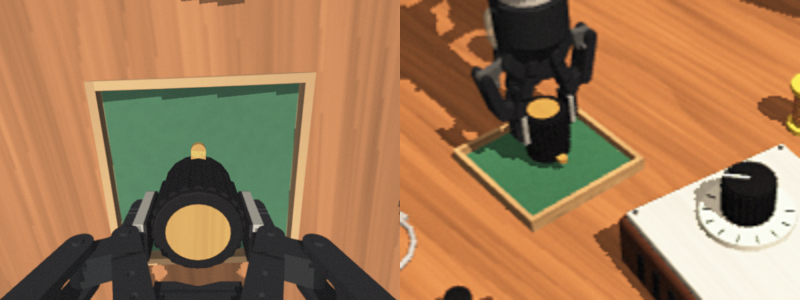

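The cap hangs upright over the tray with its lug inside the walls. Lowering until it touches.

>>> {"op": "drive_tool", "data": {
  "deltas": [
    {"hand": 0, "offset": [0, 0, -0.5], "angular": [0, 0, 0]},
    {"hand": 0, "offset": [0, 0, -0.9], "angular": [0, 0, 0]},
    {"hand": 0, "offset": [0, 0, -1.2], "angular": [0, 0, 0]},
    {"hand": 0, "offset": [0, 0, -1.3], "angular": [0, 0, 0]},
    {"hand": 0, "offset": [0, 0, -1.3], "angular": [0, 0, 0]}
  ]
}}

```text
time: 8.25
tool_pos: [0.5565, -0.2586, 0.0301]
tcp_rot: [-2.332, -2.105, 0.0]
wrist_force: [-0.6, 0.8, -0.1]
width: 0.585
```

```bash
python3 s.py
```

```text
8.25 [ 0.5565 -0.2586  0.0301] jaw yaw -5.842929278865721 tilt [-0.  0. -1.] [-0.6  0.8 -0.1] [ 0.02  0.03 -0.05] 0.5850739425501911 [-0.48  0.34  1.9   0.    0.89 -0.37]
```

>>> {"op": "drive_tool", "data": {
  "deltas": [
    {"hand": 0, "offset": [0, 0, -0.1], "angular": [0, 0, 0]},
    {"hand": 0, "offset": [0, 0, -0.1], "angular": [0, 0, 0]}
  ]
}}

```text
time: 8.5
tool_pos: [0.5568, -0.2588, 0.0296]
tcp_rot: [2.331, 2.105, 0.0]
wrist_force: [-0.8, 0.3, 0.3]
width: 0.58
```

>>> {"op": "drive_tool", "data": {
  "deltas": [
    {"hand": 0.65, "offset": [0, 0, 0], "angular": [0, 0, 0]},
    {"hand": 0.75, "offset": [0, 0, 0], "angular": [0, 0, 0]},
    {"hand": 1, "offset": [0, 0, 0], "angular": [0, 0, 0]},
    {"hand": 1, "offset": [0, 0, 0], "angular": [0, 0, 0]},
    {"hand": 1, "offset": [0, 0, 0], "angular": [0, 0, 0]}
  ]
}}

```text
time: 9.12
tool_pos: [0.5566, -0.2586, 0.0293]
tcp_rot: [-2.332, -2.105, 0.0]
wrist_force: [0.6, 1.0, 0.0]
width: 1.001
```

>>> {"op": "drive_tool", "data": {
  "deltas": [
    {"hand": 1, "offset": [0, 0, 2], "angular": [0, 0, 0]},
    {"hand": 1, "offset": [0, 0, 6], "angular": [0, 0, 0]},
    {"hand": 1, "offset": [0, 0, 12], "angular": [0, 0, 0]},
    {"hand": 1, "offset": [0, 0, 18], "angular": [0, 0, 0]},
    {"hand": 1, "offset": [-5, -3, 20], "angular": [0, 0, 0]},
    {"hand": 1, "offset": [-5, -9, 20], "angular": [0, 0, 0]},
    {"hand": 1, "offset": [-5, -15, 20], "angular": [0, 0, 0]},
    {"hand": 1, "offset": [-5, -15, 20], "angular": [0, 0, 0]}
  ]
}}

```text
time: 10.12
tool_pos: [0.506, -0.4127, 0.2309]
tcp_rot: [2.334, 2.098, -0.001]
wrist_force: [-0.2, 0.9, -0.4]
width: 1.0
```

```bash
python3 s.py
python3 - <<'E'
from h import *
import pickle
a=bot.read_camera("top");b=bot.read_camera("scene")["frame"];d=pickle.load(open("d.pkl","rb"))
# pointer: white part on knob, before/after
for n in("top","scene"):
    for fr in(d[n]["frame"],{"top":a["frame"],"scene":b}[n]):
        u,v=map(round,pix(d[n],[.518,-.0006,.119]));p=fr[v-11:v+12,u-11:u+12].max(axis=2)
        w=np.zeros_like(p);cv2.circle(w,(11,11),10,255,-1);ys,xs=np.nonzero((p>120)&(w>0))
        print(n,len(xs),xs.mean(),ys.mean())
cv2.imwrite("pics/e.png",np.hstack([cv2.resize(a["frame"][230:380,200:540][:, 0:340],(440,194)),cv2.resize(b[150:310,180:460],(340,194))]))
E
```

```text
10.125 [ 0.506  -0.4127  0.2309] jaw yaw -6.082094384605698 tilt [ 0.001 -0.003 -1.   ] [-0.2  0.9 -0.4] [ 0.02 -0.06  0.01] 1.0003404276058492 [-0.72  0.22  1.66 -0.    1.26 -0.62]
top 22 15.5 7.863636363636363
top 22 15.5 7.863636363636363
scene 28 9.642857142857142 5.607142857142857
scene 28 9.642857142857142 5.607142857142857
```

View pics/e.png

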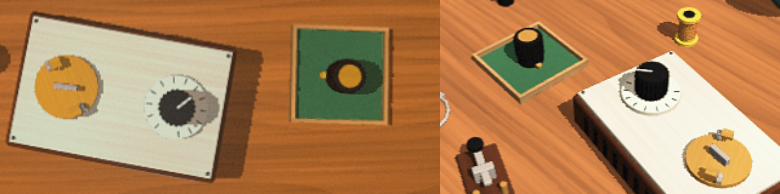

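The cap stands upright in the middle of the right tray. The tuning pointer's pixels are identical before and after, and the hand is clear of everything.

```bash
python3 -c "
from workcell import bot
print(bot.finish_job())"
```

```text
the job is handed in; nothing more can be done
None
```

The job is handed in: the cap came off its socket and now stands upright near the centre of the right-hand tray. It took about 10 s of robot time, and no verdict is reported.

- **Breaking loose:** I gripped the upper part of the cap and twisted it anticlockwise. The torque rose to 0.60 N m, then fell to 0.08 N m as it came free.
- **Turning and lifting:** The hand turned 1.08 rad in all, so the shaft is at about 1.02 rad allowing for the play. The shaft angle was not measured directly. I then lifted the cap straight up, well over the 20 mm needed, before moving it aside.
- **Last checks:** The final pictures show the cap upright in the tray and the hand open and clear of it. The tuning pointer's pixels match the start in both the top and scene views.
- **Disagreement:** While gripping, the hand rode about 4 mm higher than commanded, with 6 to 9 N upward on the wrist. This had no visible effect, and no check failed.

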